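# Proof-pull a puppet tie-down stud

## Robot

A 6-joint arm with a two-finger parallel gripper is mounted at the origin on the work surface. World frame = base frame: x ahead of the robot, y to its left, z up, the work surface at z = 0. Lengths are in m, angles in rad, forces in N, time in s.
With the tool pointing down it reaches from about 0.35 to 0.775 m from the base axis. Payload 7.3 kg.
Tool frame: the origin (TCP) lies midway between the tips of the shut fingers; the grasp point (between the pads) lies 19 mm behind it (ctrl.pinch_z is the distance from the TCP to the grasp point, in m); x points along the fingers, y is the direction in which the jaws open and shut, and the axes are right-handed (so a half turn about x gives the same grasp; the last joint's range is limited). The gripper opens to 92 mm and grips with 3 to 60 N. Pads are 19 mm wide; open, the fingers measure 130 mm over their backs; the gripper's body (75 mm by 190 mm) begins 47 mm behind the grasp point.
Start: joints at [1.186, 0.342, 1.524, -0, 1.275, -0.146], TCP at [0.124, 0.51, 0.227] pointing down, gripper open.
Joint ranges: [-2.53, 2.53], [-0.77, 2.02], [0.04, 2.7], [-1, 4.14], [0.28, 2.66], [-3.11, 3.11]. Speed limits (rad/s): [2.57, 2.57, 3.14, 3.14, 3.14, 3.14].

## Interface

Orientations are given as a unit quaternion [x, y, z, w].
In Python, from workcell import ctrl, eoat, imaging, models gives the robot as it stands. Calls block until the motion is done:
- ctrl.move_to(position, orientation): joint-space move of the TCP to a pose.
- ctrl.servo_line(position, rotation=None, feed=0.15, threshold=None): straight line of the TCP; rotation=None keeps the orientation; feed is the mean speed in m/s. With threshold (N) it stops when the force on the tool has changed by that much, and returns True; else False.
- ctrl.move_j(angles): joint-space move.
- eoat.gripper_to(opening, effort=None): opening from 0.0 (shut) to 1.0 (fully open); effort is the grip in N (None keeps the last); returns when the fingers have stopped.
- ctrl.hold(seconds).
- ctrl.solve_ik(position, orientation): joint angles nearest the present ones, or None.
- ctrl.sense(): the state.
- imaging.capture(name): name is "side" or "top" or "wrist"; returns the picture (400x640x3 uint8, red, green, blue); there is no depth.
- imaging.camera_params(name): a dict with "mtx" (3x3 intrinsics, pixels), "k1" (the pictures are not rectified: a ray, as slopes to the right and down, at radius r is drawn at 1 + k1 r^2 times it, then the intrinsics apply), "eye" and "rotation" of the camera in the world. Camera axes: x right, y down, z forward; pixel columns grow to the right and rows downward; lengths in m; the calibration is good to about 2 mm. A picture is of the moment at which its call begins: read the wrist's pose just before it. camera_params takes no time and is no camera call; for the wrist camera it gives the pose at the moment of the call.
A pose or a line that the arm cannot do raises ctrl.MotionError and nothing moves.
- ctrl.sign_off(): hands the job in, once; it reports no verdict.
Trained networks look in the newest picture that a camera, given by its name, has taken for a name from the list of things; names that differ only in an ending like _2 or _b are one class to them, and where a whole thing is asked for, a point or a joint stands for the part that bears it (a point fixed in the world has none). Each returns a list of dicts, best first, with "conf" (0 to 1); they miss things now and then, are a little off and sometimes report something else, mostly with a low value. They report only what shows in the picture. A call takes as long as a camera call. They do not tell look-alikes from the thing itself.
- models.cut_out(target, camera): "region" (400x640 bool, what is visible of it) and "extent" ([left, top, width, height] in pixels, round what is visible of it).
The state is a dict: "clock": time; "joint_pos": joint angles; "joint_velocities": joint speeds; "tau": joint torques, N m; "tool_pos": TCP position; "orientation": TCP orientation; "force": force on the tool from outside, world axes, zero at the start; "torque": the same for the moment, N m; "opening": opening from 0.0 (shut) to 1.0 (fully open).
Only numpy, scipy, OpenCV 4.12 (cv2) and the standard library are available. Lean on these libraries where they do the work, as an engineer would, in place of code of your own. Each camera call takes 0.05 s, during which the arm holds its last target. There are 200 camera calls.

## Task

The steel stud standing in the open chuck of the spring pull stand has to be proof-pulled: turn the chuck's sleeve clockwise (seen from above) until its jaws are fully closed over the stud's head, then take hold of the stud itself and draw it straight up against the spring until the stand's pointer is level with the brass mark. Finish while still holding it there by the stud alone, not by the chuck; do not shift the brass mark, and leave the jar, the screwdriver and the roll of tape alone.

Things in the scene. Friction and masses are not known exactly. Their poses are not given: they have to be found in the camera images.
- stand: Fixed pull stand: grey base plate 130 x 240 x 12 mm (140 mm to its +y side, 100 mm to -y), an upright dark barrel 60 mm across, top 68 mm above the table, and a flat aluminium post (28 x 10 mm, top 136 mm above the table) 100 mm from the barrel's axis on the +y side. Origin: on the barrel's axis at table height, z up. Yaw varies from -0.8 to 0.3.
- plunger: Spring-return plunger that slides straight up out of the barrel (stem 26 mm across) with the chuck on top and a pointer arm towards the post. Origin: on the axis, at the chuck's cup floor on which the stud stands, 102 mm above the table when home. Travel 0 to 55 mm; the spring and its weight pull it home: about 10 N to start it, 1.5 N more per 10 mm.
- sleeve_top (a point): On the chuck's axis, level with the sleeve's top rim: 17 mm above the plunger's origin (119 mm above the table when home); rides with the plunger. The sleeve below it is a ribbed steel ring, 46 mm across (48 over ribs), 32 mm high, open on top. Grip it across from above (30 N), the stud standing up between the fingers. The pointer arm's upper face is 37 mm below this point.
- sleeve (a joint): Sleeve angle, rad: 0 = jaws fully open, 1.5 = fully closed (stop), growing clockwise seen from above. Starts at 0 to 0.3, takes about 0.06 N m, stays where left. Three dark jaws slide in with it, 4.3 mm per rad, from a gap 25 mm across to 12 mm, over the stud's head; then lifting the stud lifts the plunger after about 2 mm of play. With jaws open the stud just comes out.
- stud: Loose steel stud, about 50 g, upright in the chuck: a disc head 20 mm across and 8 mm thick at the bottom, hidden in the cup, and a plain round rod 12 mm across; 48 mm tall in all, its rod standing 31 mm out above the sleeve's top. Origin: centre of the head's underside; z along the rod.
- stud_top (a point): Centre of the top end of the stud's rod, 48 mm above its origin. Grip the rod between here and the sleeve, from above, with some 40 N.
- pointer (a point): Tip of the plunger's pointer arm, a flat steel bar 10 mm wide and 5 mm thick reaching from the stem to the post, 84 mm from the axis on the stand's +y side; at mid-thickness, 39.5 mm below sleeve_top; rises with the plunger.
- mark (a point): Tip of the brass mark, a clip 40 x 18 x 9 mm on the post whose small tongue points at the pointer's tip; at mid-thickness. It is set 22 to 38 mm above the pointer's home level and is stiff on the post.
- jar: Bystander: jar 52 mm across, 70 mm tall, white lid. Origin: centre of its underside.
- screwdriver: Bystander: screwdriver lying on the table. Origin: under its middle.
- tape: Bystander: roll of tape lying flat, 80 mm across with a 52 mm hole, 24 mm high. Origin: centre of its underside.
Things that resemble listed ones, but are neither listed nor needed, are in the scene too. What is shaped like the stud but orange is not meant.

How it is judged:
By the outcome, as a careful person would: the job done as asked, in the order asked, and still so for the second after the job is handed in, while the arm keeps its last pose, push and grip.
It also fails if it takes over 64 s, if anything falls off the work surface, if the arm or the gripper's body presses on something with over 40 N, if the wrist force passes 120 N, or if a joint passes its speed limit or range.

## Working session

There is one attempt and no reset: what is moved stays moved. The work goes in short steps, each a Python script; the robot and the scene stay as the last script left them, time stands still between calls to the robot, and variables do not carry over. Pictures are saved under pics/ and viewed, about 8 in all and at most 12, crops included, and the job is handed in when it is done.

```bash
mkdir -p pics; cat > h.py <<'E'
import numpy as np, cv2
from workcell import ctrl, eoat, imaging, models
from scipy.spatial.transform import Rotation as R
def cap(n,f=None):
    p=imaging.camera_params(n); im=imaging.capture(n)
    if f: cv2.imwrite(f,im[:,:,::-1])
    return im,p
def ray(p,u,v):
    K=np.array(p['mtx']); d=np.array([(u-K[0,2])/K[0,0],(v-K[1,2])/K[1,1]]); s=d.copy()
    for _ in range(20): s=d/(1+p['k1']*(s@s))
    r=np.array(p['rotation'])
    if r.shape!=(3,3): r=R.from_quat(r).as_matrix()
    return np.array(p['eye']), r@np.array([s[0],s[1],1])
def atz(p,u,v,z):
    e,d=ray(p,u,v); return e+d*(z-e[2])/d[2]
def proj(p,X):
    r=np.array(p['rotation'])
    if r.shape!=(3,3): r=R.from_quat(r).as_matrix()
    c=r.T@(np.array(X)-np.array(p['eye'])); s=c[:2]/c[2]; s=s*(1+p['k1']*(s@s)); K=np.array(p['mtx'])
    return K[0,0]*s[0]+K[0,2],K[1,1]*s[1]+K[1,2]
E
python3 - <<'E'
from h import *
print(ctrl.sense())
for n in("top","side"):
    im,p=cap(n,f'pics/{n}0.png'); print(n,p)
    for t in("stand","sleeve_top","stud","pointer","plunger","mark"):
        for d in models.cut_out(t,n)[:3]:
            ys,xs=np.nonzero(d['region']); print(t,round(d['conf'],2),d['extent'],xs.mean().round(1),ys.mean().round(1))
E
```

```text
{'clock': 0.0, 'joint_pos': array([ 1.18600162e+00,  3.42739543e-01,  1.52500376e+00, -2.27588954e-05,
        1.27541172e+00, -1.45970055e-01]), 'joint_velocities': array([-1.28214494e-04,  1.43443472e-03,  5.89083347e-04,  7.13641489e-04,
        7.45324604e-04, -7.94213483e-06]), 'tau': array([-3.14545950e-04, -4.31237483e+01, -2.44217420e+01,  7.16686388e-02,
        5.59272605e-02, -9.94235324e-05]), 'tool_pos': array([0.12401012, 0.50972533, 0.22604087]), 'orientation': array([ 0.08369932,  0.70220886, -0.08476944,  0.70193396]), 'force': array([-0.40917985, -0.20159055, -0.07169247]), 'torque': array([-0.00782947, -0.03507523,  0.01620693]), 'opening': 0.9981309994596952}
top {'mtx': array([[496.13866754,   0.        , 320.01081395],
       [  0.        , 496.13866754, 202.21667586],
       [  0.        ,   0.        ,   1.        ]]), 'k1': -0.03339066629755102, 'eye': array([0.35987919, 0.08546691, 1.35238265]), 'rotation': array([ 0.71284461, -0.69538433,  0.06862248, -0.05986779])}
stand 0.67 [351.6, 201.6, 95.8, 62.5] 397.7 231.5
sleeve_top 0.72 [378.7, 218.5, 45.1, 15.7]
[... 386 characters left out ...]
04 ,   0.        , 316.06154845],
       [  0.        , 503.3461504 , 203.59330093],
       [  0.        ,   0.        ,   1.        ]]), 'k1': -0.1040551283605151, 'eye': array([ 0.27724412, -0.69441509,  0.87891952]), 'rotation': array([ 0.89925264, -0.17450525,  0.06743637, -0.39540478])}
stand 0.71 [286.5, 246.6, 114.4, 131.0] 340.6 316.3
sleeve_top 0.6 [324.7, 274.7, 36.0, 36.1] 343.5 292.5
stud 0.6 [338.2, 274.5, 10.9, 21.1] 346.2 285.9
stud 0.57 [275.3, 323.4, 11.9, 19.5] 281.8 332.6
stud 0.43 [292.2, 357.0, 10.1, 18.0] 294.6 366.5
pointer 0.65 [322.7, 271.6, 36.5, 38.3] 343.4 291.9
pointer 0.27 [335.4, 279.2, 23.7, 25.7] 345.4 298.8
plunger 0.58 [323.3, 272.9, 34.9, 37.3] 343.1 292.7
```

```bash
python3 - <<'E'
import cv2,numpy as np
a=cv2.imread('pics/top0.png')[120:320,250:500];b=cv2.imread('pics/side0.png')[200:400,200:450]
cv2.imwrite('pics/c0.png',np.hstack([cv2.resize(x,(400,320),interpolation=cv2.INTER_CUBIC) for x in(a,b)]))
E
```

```text
(no output)
```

View pics/c0.png

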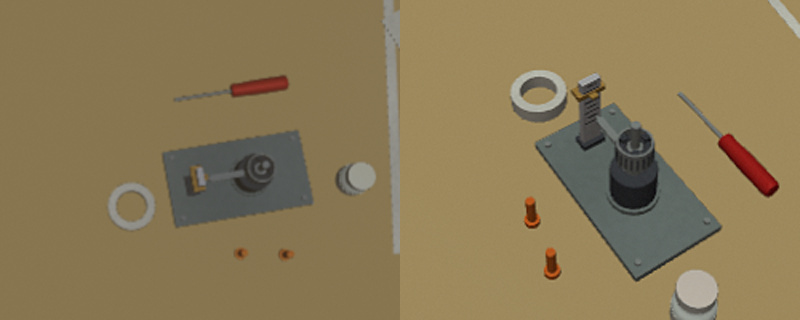

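View pics/top0.png

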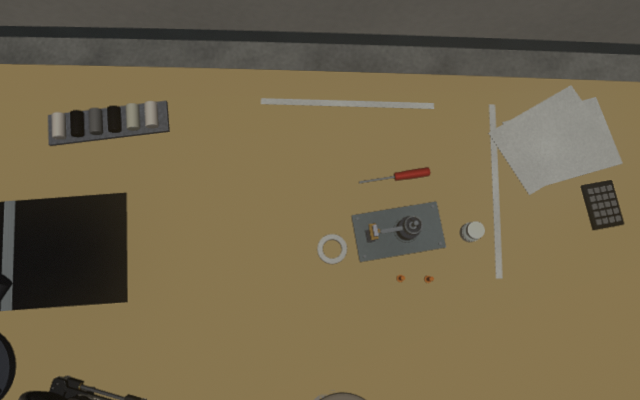

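The top view shows the stand at about (400,231), with the chuck at (409,228) and the post at (374,231). The two orange look-alikes are at (400,278) and (429,279), the jar is at (473,231), the tape at (332,249) and the screwdriver at (395,175). Next I triangulate the chuck and take a closer wrist look.

```bash
cat >> h.py <<'E'
def tri(obs):
    A=np.zeros((3,3));b=np.zeros(3)
    for p,u,v in obs:
        e,d=ray(p,u,v); d=d/np.linalg.norm(d); M=np.eye(3)-np.outer(d,d); A+=M;b+=M@e
    return np.linalg.solve(A,b)
def quat(phi): # tool x down, jaw axis y at world angle phi
    x=np.array([0,0,-1.]);y=np.array([np.cos(phi),np.sin(phi),0]);return R.from_matrix(np.c_[x,y,np.cross(x,y)]).as_quat()
E
python3 - <<'E'
from h import *
pt=imaging.camera_params('top');ps=imaging.camera_params('side')
print('stud top tri',tri([(pt,415,223.5),(ps,346.5-1,276)]))
# plate corners top view
a=cv2.imread('pics/top0.png')
for u,v in [(353,213.5),(438,203),(445,248),(359.5,260)]: print(atz(pt,u,v,.012).round(3))
print('stud',atz(pt,415.5,223.5,.15),'sleeve',atz(pt,411,227,.119),'post',atz(pt,374,231,.136))
s=ctrl.sense(); 
pw=imaging.camera_params('wrist'); r=R.from_quat(s['orientation']).as_matrix()
rw=np.array(pw['rotation']); rw=rw if rw.shape==(3,3) else R.from_quat(rw).as_matrix()
print('wristcam in tool', r.T@(np.array(pw['eye'])-s['tool_pos']), (r.T@rw).round(2),pw['mtx'][0],pw['k1'])
print('jaw dir',r[:,1])
E
```

```text
stud top tri [ 0.53367883 -0.1608949   0.15130027]
[ 0.578 -0.019  0.012]
[ 0.613 -0.254  0.012]
[ 0.489 -0.271  0.012]
[ 0.451 -0.038  0.012]
stud [ 0.53431337 -0.16250034  0.15      ] sleeve [ 0.52964145 -0.15742368  0.119     ] post [ 0.51504398 -0.06213134  0.136     ]
wristcam in tool [-0.15874438 -0.0011758  -0.06920958] [[-0.   -0.26  0.97]
 [ 1.   -0.    0.  ]
 [ 0.    0.97  0.26]] [298.51960507   0.         316.3018396 ] -0.01196162208754743
jaw dir [2.36535687e-01 9.71622798e-01 8.66064094e-05]
```

The axis comes out near (0.533, -0.160) with the stud top at z≈0.151, against 0.150 expected, and yaw is about 0.155. I'll take wrist views from the side opposite the post.

```bash
python3 - <<'E'
from h import *
c=np.array([.533,-.160]); phi=.155-np.pi
# approach at height
u=np.array([-np.sin(.155),np.cos(.155)])
for i,(off,z) in enumerate([(0,.24),(.03,.19)]):
    xy=c+u*off; ctrl.move_to([*xy,z],quat(phi)); ctrl.hold(.3)
    im,p=cap('wrist',f'pics/w{i}.png'); s=ctrl.sense(); print(s['tool_pos'],s['joint_pos'].round(2),s['clock'],s['force'])
    np.save(f'p{i}.npy',p,allow_pickle=True)
    for t in("stud","sleeve_top","mark","pointer"):
        for d in models.cut_out(t,'wrist')[:2]: print(t,round(d['conf'],2),d['extent'])
    X=[*(c+u*.084),.0795]; print('exp pointer',proj(p,X),'stud top',proj(p,[*c,.15]))
a=cv2.imread('pics/w0.png');b=cv2.imread('pics/w1.png')
cv2.imwrite('pics/w.png',np.hstack([x[:,120:520] for x in(a,b)]))
E
```

```text
[ 0.53303275 -0.15979647  0.24000391] [-0.43  0.39  1.41  0.    1.34  2.56] 3.8167 [-0.49296242  0.08891489 -1.02580241]
stud 0.95 [304.0, 177.0, 21.3, 29.2]
stud 0.69 [306.3, 281.1, 53.8, 27.2]
sleeve_top 0.7 [298.7, 285.8, 38.3, 10.7]
sleeve_top 0.63 [291.1, 160.8, 48.6, 89.1]
mark 0.67 [300.7, 282.6, 38.5, 11.3]
pointer 0.72 [290.6, 161.6, 50.3, 90.2]
pointer 0.56 [304.3, 174.7, 19.7, 29.9]
exp pointer (np.float64(315.8026409056736), np.float64(256.8579277731237)) stud top (np.float64(315.5902002239442), np.float64(203.64862757778053))
[ 0.52883436 -0.13100501  0.19088545] [-0.38  0.41  1.53 -0.    1.2   2.6 ] 4.7083 [0.92169903 0.22591757 0.10829223]
stud 0.94 [431.9, 108.7, 30.5, 19.4]
stud 0.87 [301.9, 153.0, 25.5, 30.4]
sleeve_top 0.79 [284.4, 137.3, 59.5, 111.8]
mark 0.45 [296.3, 283.1, 44.9, 16.1]
pointer 0.7 [304.1, 153.1, 24.6, 31.2]
exp pointer (np.float64(316.3609459252097), np.float64(252.00743154500802)) stud top (np.float64(315.990074764179), np.float64(182.18828678410944))
```

View pics/w.png

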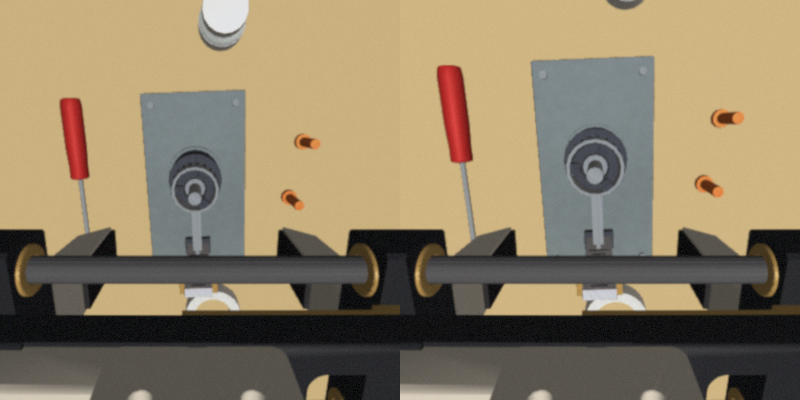

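The stud top sits at (314,198) in the first view and (314.5,174) in the second, but the gripper bar hides the mark. I'll fix the axis from these two views, then look at the pointer and mark obliquely from the stand's +x side.

```bash
python3 - <<'E'
from h import *
P=[np.load(f'p{i}.npy',allow_pickle=True).item() for i in(0,1)]
print('stud top',tri([(P[0],314.3,198),(P[1],314.5,174.5)]),[atz(P[0],314.3,198,.15),atz(P[1],314.5,174.5,.15)])
# sleeve rim centre
print('rim',atz(P[0],315,188,.119),atz(P[1],314.5,165.5,.119))
yaw=.155; c=np.array([.533,-.160]); u=np.array([-np.sin(yaw),np.cos(yaw)]); ex=np.array([np.cos(yaw),np.sin(yaw)])
s=ctrl.sense(); r=R.from_quat(s['orientation']).as_matrix(); p=imaging.camera_params('wrist'); off=r.T@(p['eye']-s['tool_pos'])
tgt=np.array([*(c+u*.09),.095]); k=0
for e,d,t in [(40,.25,25),(32,.22,25),(45,.25,15)]:
    e,t=np.radians([e,t])
    r2=(R.from_rotvec(t*np.array([*u,0]))*R.from_quat(quat(yaw-np.pi))).as_matrix()
    if r2[0,0]>0: r2=(R.from_rotvec(-t*np.array([*u,0]))*R.from_quat(quat(yaw-np.pi))).as_matrix()
    cam=tgt+np.array([*(ex*d*np.cos(e)),d*np.sin(e)]); pos=cam-r2@off; q=R.from_matrix(r2).as_quat()
    sol=ctrl.solve_ik(pos,q); print(pos,sol)
    if sol is None: continue
    ctrl.move_to(pos,q); ctrl.hold(.3); im,p=cap('wrist',f'pics/m{k}.png'); np.save(f'pm{k}.npy',p,allow_pickle=True)
    U,V=proj(p,tgt); print(k,U,V,ctrl.sense()['clock'])
    for tt in("mark","pointer"):
        for dd in models.cut_out(tt,'wrist')[:2]: print(tt,round(dd['conf'],2),dd['extent'])
    U,V=int(U),int(V); x0,y0=min(max(U-65,0),510),max(V-65,0); print('crop',x0,y0)
    cv2.imwrite(f'pics/mc{k}.png',cv2.resize(im[y0:y0+130,x0:x0+130,::-1],(400,400),interpolation=cv2.INTER_CUBIC)); k+=1
    if k==2: break
cv2.imwrite('pics/mc.png',np.hstack([cv2.imread(f'pics/mc{i}.png') for i in range(k)]))
E
```

```text
stud top [ 0.53491996 -0.16561305  0.15308655] [array([ 0.53487464, -0.16481292,  0.15      ]), array([ 0.53481052, -0.16508605,  0.15      ])]
rim [ 0.53473034 -0.16676681  0.119     ] [ 0.53532875 -0.16668711  0.119     ]
[0.63218324 0.01694897 0.11141383] [-0.05067091  0.91925584  0.87696746 -0.0882151   1.77283158  2.93697817]
0 458.198399936864 122.65718410110182 6.0833
mark 0.91 [454.8, 112.1, 49.1, 38.2]
pointer 0.94 [432.4, 0.0, 78.3, 109.1]
crop 393 57
[0.62730194 0.01618625 0.06729917] [-0.05200339  0.94770324  0.94068061 -0.08750088  1.68091347  2.94386698]
1 514.9688404353533 121.4102432178357 6.8333
mark 0.98 [517.8, 108.0, 57.7, 51.0]
pointer 0.56 [489.5, 0.9, 29.5, 101.4]
crop 449 56
```

View pics/mc.png

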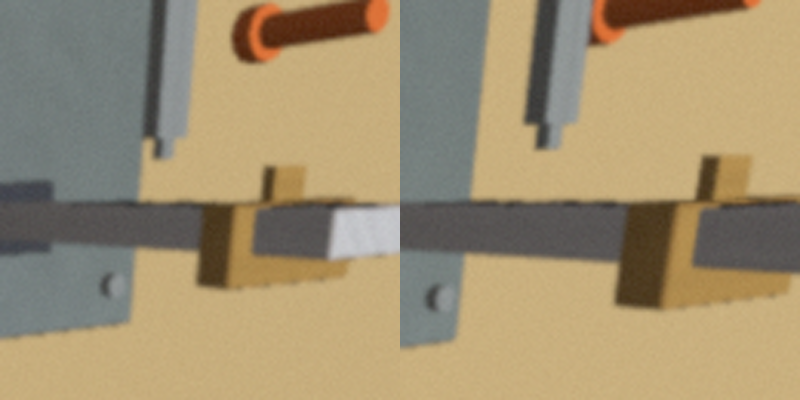

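The views show the pointer tip at crop 0 (164,158) and crop 1 (149,150), and the mark's tongue tip at crop 0 (284,166) and crop 1 (325,156). I intersect these with the stand's mid-plane.

```bash
python3 - <<'E'
from h import *
P=[np.load(f'pm{i}.npy',allow_pickle=True).item() for i in(0,1)]
s=130/400; o=[(393,57),(449,56)]
px={'pointer':[(164,158),(149,150)],'mark':[(284,166),(325,156)]}
c=np.array([.535,-.1655,0])
for yaw in(.13,.155,.18):
    n=np.array([np.cos(yaw),np.sin(yaw),0]);u=np.array([-np.sin(yaw),np.cos(yaw),0])
    for k,v in px.items():
        for i,(a,b) in enumerate(v):
            e,d=ray(P[i],o[i][0]+(a+.5)*s-.5,o[i][1]+(b+.5)*s-.5); X=e+d*(n@(c-e))/(n@d); print(yaw,k,i,'y',(u@(X-c)).round(4),'z',X[2].round(4))
for k,v in px.items(): print(k,tri([(P[i],o[i][0]+(a+.5)*s-.5,o[i][1]+(b+.5)*s-.5) for i,(a,b) in enumerate(v)]))
E
```

```text
0.13 pointer 0 y 0.0851 z 0.0852
0.13 pointer 1 y 0.0856 z 0.0842
0.13 mark 0 y 0.0879 z 0.118
0.13 mark 1 y 0.088 z 0.1167
0.155 pointer 0 y 0.085 z 0.0833
0.155 pointer 1 y 0.0854 z 0.0827
0.155 mark 0 y 0.0878 z 0.1163
0.155 mark 1 y 0.0878 z 0.1156
0.18 pointer 0 y 0.0849 z 0.0813
0.18 pointer 1 y 0.0853 z 0.0812
0.18 mark 0 y 0.0877 z 0.1147
0.18 mark 1 y 0.0878 z 0.1144
pointer [ 0.51922168 -0.08187306  0.08083465]
mark [ 0.51807814 -0.07939719  0.11378431]
```

Pointer and mark differ by about 33 mm in every solution. The absolute z values are 1–3 mm high, which fits the calibration offset. Now I grip the sleeve.

```bash
python3 - <<'E'
from h import *
c=[.535,-.1655]; q=quat(.6)
ctrl.move_to([.62,-.0,.22],quat(.155-np.pi)); ctrl.move_to([*c,.21],q); ctrl.hold(.2)
f0=ctrl.sense()['force']; hit=ctrl.servo_line([*c,.095],feed=.1,threshold=8); s=ctrl.sense(); print(hit,s['tool_pos'],f0,s['force'])
if not hit:
    eoat.gripper_to(0.3,30); ctrl.hold(.2); s=ctrl.sense(); print(s['opening']*92,s['force'],s['torque'],s['joint_pos'].round(3),s['clock'])
E
```

```text
False [ 0.53542427 -0.16565641  0.09563827] [-0.66160563 -0.62044146 -0.99445492] [ 0.19126245 -0.38896523 -0.5265646 ]
44.65063690396129 [ 5.65910694  3.3543385  -2.84305705] [ 0.37184725 -0.68766613  0.00876171] [-0.436  0.54   1.6    0.002  0.999 -1.037] 13.3583
```

The sleeve is gripped and the side force is small. I rotate clockwise in steps and watch the torque.

```bash
python3 - <<'E'
from h import *
c=[.535,-.1655]
j=ctrl.sense()['joint_pos']; t0=None
tz0=ctrl.sense()['torque'][2]
for k in range(1,24):
    a=j.copy(); a[5]+=.08*k; ctrl.move_j(a); ctrl.hold(.05); s=ctrl.sense()
    print(round(.08*k,2),(s['joint_pos'][5]-j[5]).round(3),s['torque'].round(3),s['force'].round(1),s['clock'].round(1))
    if k>12 and abs(s['torque'][2]-tz0)>.35: break
E
```

```text
Traceback (most recent call last):
AttributeError: 'float' object has no attribute 'round'
```

```bash
python3 - <<'E'
from h import *
j=ctrl.sense()['joint_pos']; j5=-1.037
for k in range(2,25):
    a=j.copy(); a[5]=j5+.08*k; ctrl.move_j(a); ctrl.hold(.05); s=ctrl.sense()
    print(round(.08*k,2),(s['joint_pos'][5]-j5).round(3),s['torque'].round(3),s['force'].round(1),round(s['clock'],1))
    if abs(s['torque'][2])>.35: break
E
```

```text
0.16 0.157 [-0.172  0.326 -0.028] [-0.5  0.3  0.4] 14.0
0.24 0.237 [-0.312  0.529  0.008] [-2.5 -1.5  1.9] 14.3
0.32 0.317 [-0.411  0.838 -0.055] [-4.  -1.   1.7] 14.6
0.4 0.396 [-0.462  1.035 -0.038] [-4.5 -2.2  3.2] 14.9
0.48 0.476 [-0.537  1.071 -0.074] [-4.9 -2.9  2.4] 15.2
0.56 0.556 [-0.552  1.133  0.015] [-5.9 -3.3  2.5] 15.5
0.64 0.636 [-0.5    1.217 -0.074] [-6.3 -3.2  3.9] 15.8
0.72 0.716 [-0.511  1.371 -0.076] [-6.2 -2.9  4. ] 16.1
0.8 0.796 [-0.502  1.344 -0.054] [-7.1 -2.8  4.2] 16.4
0.88 0.876 [-0.51   1.449 -0.017] [-8.4 -2.1  4.8] 16.7
0.96 0.956 [-0.473  1.551 -0.108] [-7.7 -2.6  5.2] 17.0
1.04 1.036 [-0.426  1.56  -0.065] [-8.9 -2.4  5.5] 17.3
1.12 1.116 [-0.377  1.638 -0.041] [-9.  -2.2  6.2] 17.6
1.2 1.196 [-0.414  1.716 -0.067] [-9.  -2.5  5.3] 17.9
1.28 1.276 [-0.365  1.743 -0.043] [-10.   -1.9   6.6] 18.2
1.36 1.355 [-0.34   1.799  0.599] [-10.1  -1.2   5.6] 18.5
```

The torque jumped at 1.30–1.36 rad, which matches the stop. I release, rise, and check the jaws.

```bash
python3 - <<'E'
from h import *
c=[.535,-.1655]; 
eoat.gripper_to(1.0,30); s=ctrl.sense(); print(s['opening'])
ctrl.servo_line([*c,.20],feed=.12); ctrl.move_to([*c,.20],quat(.18-np.pi/2)); ctrl.hold(.3)
im,p=cap('wrist','pics/v0.png'); np.save('pv.npy',p,allow_pickle=True); print(ctrl.sense()['tool_pos'],ctrl.sense()['clock'])
U,V=proj(p,[*c,.119]); U2,V2=proj(p,[*c,.15]); print(U,V,U2,V2)
for d in models.cut_out('stud','wrist')[:2]: print(d['conf'],d['extent'])
U,V=int(U),int(V); z=cv2.resize(im[V-50:V+50,U-50:U+50,::-1],(400,400),interpolation=cv2.INTER_CUBIC)
cv2.imwrite('pics/v.png',np.hstack([z,im[:,120:520,::-1]]))
E
```

```text
1.00026889079506
[ 0.53498909 -0.16547966  0.19997502] 21.3917
315.2162674529313 204.85878432048676 315.0818232553761 216.33306394830095
0.8 [303.4, 192.1, 23.5, 31.7]
0.59 [229.6, 172.3, 115.1, 60.5]
```

View pics/v.png

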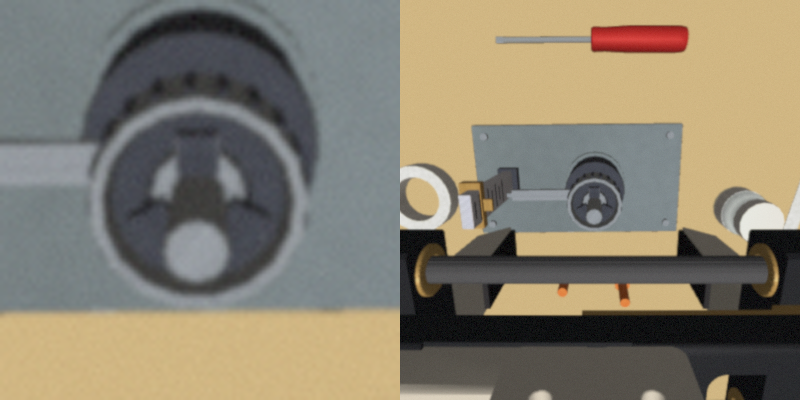

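The jaws are drawn in against the rod, which is centred at about (314,216.5), within 1.5 px of prediction. Now I grip the stud and lift in stages.

```bash
python3 - <<'E'
from h import *
c=[.535,-.1655]
hit=ctrl.servo_line([*c,.124],feed=.1,threshold=8); s=ctrl.sense(); print(hit,s['tool_pos'],s['force'])
if hit: raise SystemExit
eoat.gripper_to(0.0,45); ctrl.hold(.2); s=ctrl.sense(); print(s['opening']*92,s['tool_pos'],s['force']); z0=s['tool_pos'][2]
im,p=cap('wrist','pics/h0.png'); np.save('ph0.npy',p,allow_pickle=True)
for dz in(.001,.002,.003,.005,.010,.02,.03,.035):
    ctrl.servo_line([*c,.124+dz],feed=.03); s=ctrl.sense(); print(dz,s['tool_pos'].round(4),(s['tool_pos'][2]-z0).round(4),s['force'].round(1),(s['opening']*92).round(1),round(s['clock'],1))
im,p=cap('wrist','pics/h1.png'); np.save('ph1.npy',p,allow_pickle=True)
cap('side','pics/s1.png')
a=[cv2.imread(f'pics/h{i}.png')[120:280,120:370] for i in(0,1)]
cv2.imwrite('pics/h.png',np.hstack([cv2.resize(x,(400,256),interpolation=cv2.INTER_CUBIC) for x in a]))
E
```

```text
False [ 0.5354234  -0.16566921  0.12461743] [-0.74437643  0.73360951 -0.04000834]
10.776639987560714 [ 0.53480189 -0.16440153  0.12404572] [-0.64998741  4.67848116  2.44947088]Traceback (most recent call last):
  File "<stdin>", line 8, in <module>
AttributeError: 'float' object has no attribute 'round'
```

```bash
python3 - <<'E'
from h import *
c=[.535,-.1652]; z0=.12405
for dz in(.002,.003,.005,.010,.02,.03,.035):
    ctrl.servo_line([*c,.124+dz],feed=.03); s=ctrl.sense(); print(dz,s['tool_pos'].round(4),round(s['tool_pos'][2]-z0,4),s['force'].round(1),round(s['opening']*92,1),round(s['clock'],1))
im,p=cap('wrist','pics/h1.png'); np.save('ph1.npy',p,allow_pickle=True)
cap('side','pics/s1.png')
a=[cv2.imread(f'pics/h{i}.png')[120:280,120:370] for i in(0,1)]
cv2.imwrite('pics/h.png',np.hstack([cv2.resize(x,(400,256),interpolation=cv2.INTER_CUBIC) for x in a]))
E
```

```text
0.002 [ 0.5348 -0.1645  0.1256] 0.0016 [ 0.1  5.1 -2.1] 10.6 24.3
0.003 [ 0.5347 -0.1644  0.1261] 0.0021 [ 1.2  5.3 -6.4] 10.7 24.6
0.005 [ 0.5346 -0.1644  0.1275] 0.0035 [  2.4   4.8 -10.2] 11.2 24.8
0.01 [ 0.5346 -0.1644  0.1324] 0.0084 [  4.    4.1 -10. ] 10.4 25.1
0.02 [ 0.5346 -0.1644  0.1421] 0.0181 [  3.5   4.8 -13.7] 11.4 25.6
0.03 [ 0.5346 -0.1644  0.1519] 0.0278 [  4.    4.4 -13.9] 11.0 26.1
0.035 [ 0.5345 -0.1644  0.1568] 0.0327 [  4.6   4.  -15.1] 10.8 26.4
```

View pics/h.png

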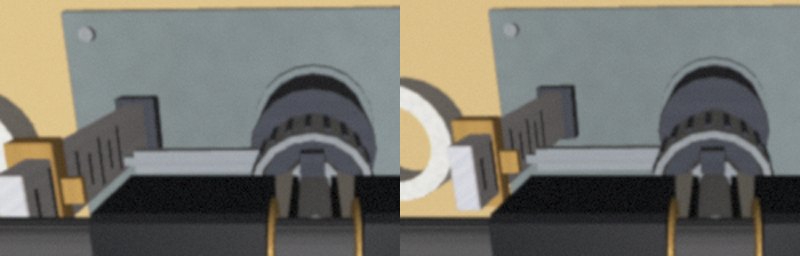

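The lift force follows the spring curve, about 10 N rising to 15 N, with the play taken up at about 2.1 mm. The plunger is therefore at about +30.6 mm. The picture shows the pointer tip at crop (527,158) and the tongue at (518,161), so the pointer is slightly low, as that predicts. I raise it by 2.4 mm more and check with a closer crop and the side camera.

```bash
python3 - <<'E'
from h import *
ctrl.servo_line([.535,-.1652,.124+.0375],feed=.03); ctrl.hold(.4); s=ctrl.sense(); print(s['tool_pos'],round(s['tool_pos'][2]-.12405,4),s['force'],s['clock'])
im,p=cap('wrist','pics/h2.png'); np.save('ph2.npy',p,allow_pickle=True); im2,ps=cap('side','pics/s2.png')
yaw=.185;c=np.array([.535,-.1655]);u=np.array([-np.sin(yaw),np.cos(yaw)])
for q in(p,ps): print([np.round(proj(q,[*(c+u*y),.0795+.033]),1) for y in(.084,.088)])
a=im[180:260,140:240,::-1]; b=im2[220:300,280:380,::-1]
cv2.imwrite('pics/k.png',np.hstack([cv2.resize(x,(400,320),interpolation=cv2.INTER_CUBIC) for x in(a,b)]))
E
```

```text
[ 0.5345275  -0.16438906  0.15904613] 0.035 [  3.55003936   4.51066966 -15.07990217] 27.1833
[array([201. , 217.8]), array([195.5, 217.8])]
[array([322.9, 262.2]), array([321.8, 260.9])]
```

View pics/k.png

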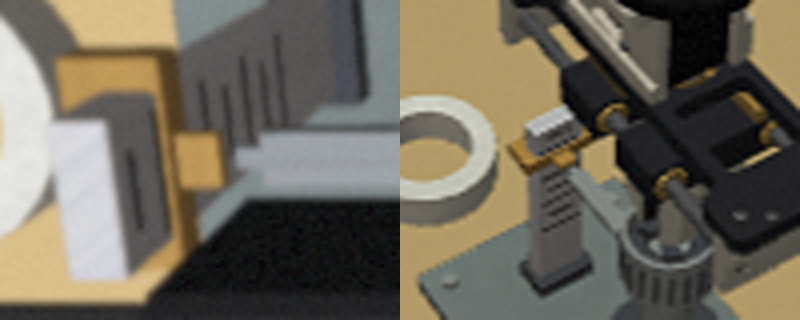

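The tongue and pointer tip nearly face each other, at about (195,220) in the wrist view. I take one more magnified and averaged look for the fine height.

```bash
python3 - <<'E'
from h import *
ps=imaging.camera_params('side');p=imaging.camera_params('wrist')
A=np.mean([imaging.capture('side').astype(float) for _ in range(10)],0);B=np.mean([imaging.capture('wrist').astype(float) for _ in range(10)],0)
np.save('avg.npy',np.stack([A,B]))
b=A[245:285,305:345,::-1]; a=B[200:240,175:215,::-1]
cv2.imwrite('pics/z.png',np.hstack([cv2.resize(np.clip(x*1.3,0,255).astype(np.uint8),(400,400),interpolation=cv2.INTER_CUBIC) for x in(a,b)]))
yaw=.185;c=np.array([.535,-.1655]);u=np.array([-np.sin(yaw),np.cos(yaw)]);n=np.array([np.cos(yaw),np.sin(yaw)])
for nm,q,o in(('wrist',p,(175,200)),('side',ps,(305-40,245))):
  for y,x,z in((.084,0,.1125),(.084,0,.1155),(.088,0,.1125),(.084,-.005,.1125)):
    w=np.array(proj(q,[*(c+u*y+n*x),z])); print(nm,y,x,z,((w-o)*10+5).round(0))
E
```

```text
wrist 0.084 0 0.1125 [265. 183.]
wrist 0.084 0 0.1155 [249. 196.]
wrist 0.088 0 0.1125 [210. 183.]
wrist 0.084 -0.005 0.1125 [272. 248.]
side 0.084 0 0.1125 [584. 177.]
side 0.084 0 0.1155 [584. 167.]
side 0.088 0 0.1125 [573. 164.]
side 0.084 -0.005 0.1125 [563. 187.]
```

View pics/z.png

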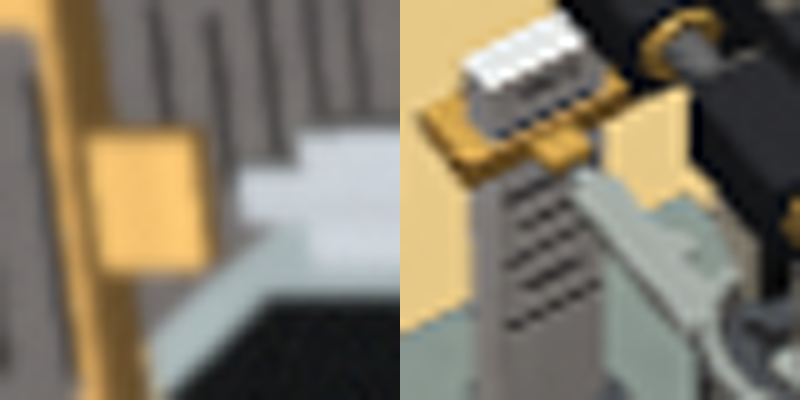

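The fine cues disagree by up to about 1 mm, so I'll magnify the earlier oblique view and the side view.

```bash
python3 - <<'E'
import cv2,numpy as np
m=cv2.imread('pics/m1.png')[96:116,479:559]; m0=cv2.imread('pics/m0.png')[98:118,435:515]
A=np.load('avg.npy')[0][255:271,315:331,::-1]
f=lambda x,w,h:cv2.resize(np.clip(x*1.3,0,255).astype(np.uint8),(w,h),interpolation=cv2.INTER_CUBIC)
top=np.vstack([f(m0.astype(float),800,200),f(m.astype(float),800,200)])
a=f(A,200,200); 
cv2.imwrite('pics/y.png',np.vstack([top,np.hstack([a,np.zeros((200,600,3),np.uint8)])]))
E
```

```text
(no output)
```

View pics/y.png

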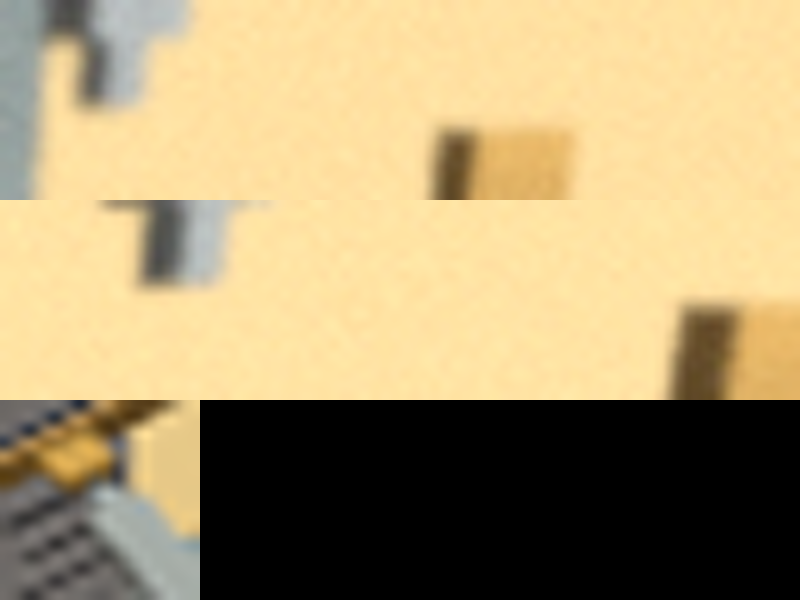

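The magnified view confirms the difference of 33.1 ± 0.3 mm. The side cue puts the pointer level or a few tenths of a millimetre low. I trim up 0.4 mm and hand in.

```bash
python3 - <<'E'
from h import *
ctrl.servo_line([.535,-.1652,.124+.0379],feed=.01); ctrl.hold(.4); s=ctrl.sense(); print(s['tool_pos'],s['tool_pos'][2]-.12405,s['force'],s['opening']*92,s['clock'])
ctrl.sign_off()
E
```

```text
[ 0.53453988 -0.16436958  0.15944153] 0.0353915333130492 [  3.52289061   3.83045274 -15.24783795] 10.589890927209114 28.9333
the job is handed in; nothing more can be done
```

I closed the chuck to its stop and drew the stud up until the pointer was level with the brass mark, to within about 1 mm. I handed in at 28.9 s while still holding it by the stud alone.

- **Chuck:** the sleeve went clockwise from its start until the torque jumped at about 1.3 rad, which is the closed stop. A wrist picture then showed the jaws in against the rod.
- **Pull:** I gripped only the stud's rod, with 45 N, and lifted it 35.4 mm. About 2.1 mm of that was play, so the plunger rose about 33.2 mm. The mark measured 33.1 ± 0.3 mm above the pointer's home level. The pull was about 15 N, which fits the spring, and the grip width held steady, so I saw no sign of slipping.
- **Level check:** before the last 0.4 mm rise, the wrist and side pictures showed the pointer tip facing the mark's tongue. Those views disagreed by about 1 mm: a rough reading of the side picture gave up to 2 mm low, but magnified it was within about 0.7 mm. I took no picture after that rise.
- **Other objects:** I touched nothing except the sleeve and the stud. I did not check separately that the mark, jar, screwdriver and tape had stayed put.

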